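Hold the grommet setter ready above the grommet

TASK

Draw the red-handled steel grommet setter up out of the wooden tool rack and carry it over the caddy of dye bottles to the little anvil where a brass grommet is waiting. Stop with the setter upright and its nose centred about 10 mm above the grommet, ready for the mallet, never touching grommet or anvil, and leave everything else where it stands. Finish there, still gripping the setter and holding it motionless in the air: do not set it down or let go.

Things in the scene. Friction and masses are not known exactly. Their poses are not given: they have to be found in the camera images.
- setter: steel grommet setter, a round tool 150 mm long, 0.4 kg, loose and upright, nose down, in a hole of the rack. Origin at the nose's tip (lowest point), z up to its head. Nose 14 mm diameter for 10 mm, 30 mm diameter shoulder up to 42 mm, tapering to a 22 mm diameter handle from 52 to 150 mm, painted red from 80 mm up: grip there, at any yaw. Red from above too, with a small bright spot.
- setter_tip (a point): the centre of the flat end of the setter's nose (the same point as its origin)
- setter_head (a point): the centre of the setter's top face, 150 mm above its tip
- rack: fixed oak block 220 x 70 x 60 mm with three blind holes, 32 mm diameter, 45 mm deep, at x = -65, 0 and +65 mm along its own long x axis; origin at the centre of its underside, z up. The setter, an awl and a punch stand in the holes, in any order. Rack and anvil stand either side of the caddy, either one on the left.
- anvil: fixed grommet anvil: a 100 x 100 x 35 mm pale wood block carrying a steel die disc 64 mm in diameter, 20 mm thick, with a locating pin 21 mm in diameter, 7 mm high; origin at the centre of its underside, z up
- seat (a point): centre of the die's top face, 55 mm above the table: the grommet lies on it, round the pin
- grommet: loose brass grommet, 20 g: a flange 48 mm in diameter, 3 mm thick, with a barrel upwards, 31 mm outer and 24 mm inner diameter; 12 mm high in all. Origin at the centre of its underside, z up. It lies on the anvil's die, round the pin.
- grommet_top (a point): centre of the grommet's upper rim, 12 mm above its origin (67 mm above the table): the setter's nose must hover over this point
- caddy: fixed plywood caddy 300 x 76 x 55 mm, three compartments in a row along its own x axis, running away from the robot between rack and anvil; origin at the centre of its underside
- dye0: loose dye bottle (amber, black cap), 50 mm diameter, 110 mm tall, standing in the caddy on its 6 mm thick floor (cap top about 116 mm above the table); origin at the centre of its underside
- dye1: loose dye bottle (white, blue cap), 50 mm diameter, 110 mm tall, standing in the caddy on its 6 mm thick floor (cap top about 116 mm above the table); origin at the centre of its underside
- dye2: loose dye bottle (red-brown, white cap), 50 mm diameter, 110 mm tall, standing in the caddy on its 6 mm thick floor (cap top about 116 mm above the table); origin at the centre of its underside
- awl: loose awl with a pale wooden bulb handle and a cork guard 30 mm in diameter as its foot, 135 mm tall, in a hole of the rack; origin at its foot, z up
- punch: loose black drive punch with a yellow cap, foot 30 mm in diameter, 142 mm tall, in a hole of the rack; origin at its foot, z up
- mallet: loose rawhide mallet lying on the table at the right, head 90 mm long, 68 mm in diameter, wooden handle; origin under the head's centre
- block: loose white nylon punching block 70 x 300 x 30 mm lying on the table; origin at the centre of its underside
- jar: loose empty blue ceramic cup, 70 mm diameter, 60 mm high, standing on the table at the left; origin at the centre of its underside

How it is judged:
On the way, in this order (a step that is already met when the one before it is completed fails the run):
1. the setter is drawn out of its hole, its nose above the rack's top (z of setter_tip in the frame of rack above 0.063 m and contact force between setter and the fingers above 1 N), for 0.05 s.
2. the setter passes over the caddy with its nose above the bottle caps (z of setter_tip in the frame of caddy above 0.118 m and y of setter_tip in the frame of caddy between -0.05 and 0.05 m and x of setter_tip in the frame of caddy between -0.16 and 0.16 m), for 0.02 s.
At the end, for the whole second after the job is handed in: The fingers hold the setter still and upright (within 0.1 rad), its nose centred within 7 mm over the grommet and 3 to 20 mm above the grommet's rim, touching neither grommet nor anvil; the grommet still lies on the die (within 5 mm) (horizontal distance between setter_tip and grommet_top below 0.007 m and z of setter_tip in the frame of grommet_top between 0.003 and 0.02 m and angle between setter's own z axis and vertical below 0.1 rad and contact force between setter and the fingers above 1 N and contact force between setter and anvil below 0.1 N and contact force between setter and grommet below 0.1 N and linear speed of setter below 0.02 m/s and angular speed of setter below 0.15 rad/s and distance between grommet and seat below 0.005 m); the arm keeps its last pose, push and grip.
It fails at once if the setter or the robot touches the grommet or the anvil (contact force between any of setter, the fingers, the arm and grommet above 0.5 N or contact force between any of setter, the fingers, the arm and anvil above 0.5 N).
It fails at once if another tool, a bottle, the mallet, the block or the cup is moved more than 25 mm (distance of any of awl, punch, dye0, dye1, dye2, mallet, block, jar from where it was at the start of the episode above 0.025 m).
It fails at once if a bottle, another tool or the cup is tipped by more than 0.35 rad (angle between any of awl, punch, dye0, dye1, dye2, jar's own z axis and vertical above 0.35 rad).
It also fails if it takes over 38 s, if anything falls off the work surface, if the arm or the gripper's body presses on something with over 40 N, if the wrist force passes 120 N, or if a joint passes its speed limit or range.

ROBOT

A 6-joint arm with a two-finger parallel gripper is mounted at the origin on the work surface. World frame = base frame: x ahead of the robot, y to its left, z up, the work surface at z = 0. Lengths are in m, angles in rad, forces in N, time in s.
With the tool pointing down it reaches from about 0.3 to 0.75 m from the base axis. Payload 8.5 kg.
Tool frame: the origin (TCP) lies midway between the tips of the shut fingers; the grasp point (between the pads) lies 19 mm behind it; z points along the fingers, y is the line along which they close (so a half turn about z gives the same grasp; the last joint's range is limited). The gripper opens to 88 mm and grips with 3 to 60 N. Pads are 18 mm wide; open, the fingers measure 123 mm over their backs; the gripper's body (75 mm by 187 mm) begins 45 mm behind the grasp point.
Start: joints at [-1.379, 0.381, 1.297, -0, 1.464, -0.215], TCP at [0.218, -0.505, 0.239] pointing down, gripper open.
Joint ranges: [-3.11, 3.11], [-0.89, 2.33], [0.22, 2.48], [-1.42, 4.56], [0.17, 2.85], [-2.88, 2.88]. Speed limits (rad/s): [2.39, 2.39, 3.14, 3.14, 3.14, 3.14].

INTERFACE

Orientations are given as a unit quaternion [w, x, y, z].
In Python, from rig import bot, viewer gives the robot as it stands.
- The arm moves only by the tool apply_moves, never from a script. Its arguments are lists of equal length, an entry for each row: "xyz": the shift along the tool's x, y, z normalised to -1 to 1, where 1 is 6 cm, a list of three; "angular": the turn, a rotation vector about the tool's x, y, z normalised to -1 to 1, where 1 is 10 degrees, a list of three; "hand": the opening, from -1 (shut) to 1 (fully open). In form: {"xyz": [[tx, ty, tz], ...], "angular": [[rx, ry, rz], ...], "hand": [hand, ...]}. A call has 1 to 12 rows; each row shifts and turns the commanded pose from where the row before left it, along the tool's axes as they then stand; what a row does not reach is not made up. A row lasts 1/8 s, in which the tool goes at most 62.5 mm and 10.7 degrees, less where a joint would pass 70% of its speed; a pose out of reach is approached as far as the arm can. A call with a number of a shift or a turn outside -1 to 1 is refused whole. A call with a gripper value outside its range is refused whole. The fingers move at their own pace and stop on an object; "squeeze" is the grip in N (left out, the last holds). Time passes only in rows, so rows that do not move let the fingers close. It gives the time, the measured TCP pose, the force, the opening and the grip force at its end, in the units of the state.
- bot.get_state(): the state, without advancing time (a new reading comes with each control period).
- viewer.capture(name): name is "scene" or "top"; returns a dict with "img" (384x512x3 uint8, red, green, blue), "intrinsics" (3x3 intrinsics, pixels), "rvec" (rotation vector, rad) and "tvec" (3), from world to camera coordinates, as OpenCV has them. Camera axes: x right, y down, z forward; pixel columns grow to the right and rows downward; lengths in m; the calibration is good to about 2 mm. A picture is of the moment at which its call begins. There is no depth.
- bot.job_done(): hands the job in; it is judged then, once.
The state is a dict: "clock": time; "joint_pos": joint angles; "dq": joint speeds; "joint_torque": joint torques, N m; "tool_pos": TCP position; "orientation": TCP orientation; "wrist_force": force on the tool from outside, world axes, zero at the start; "ft_torque": the same for the moment, N m; "grip_width": finger opening in m; "gripper_force": force on a finger pad.
Only numpy, scipy, OpenCV 4.12 (cv2) and the standard library are available. Lean on these libraries where they do the work, as an engineer would, in place of code of your own. Each camera call takes 0.05 s, during which the arm holds its last target. There are 200 camera calls.

## Working session

There is one attempt and no reset: what is moved stays moved. The work goes in short steps, Python scripts to look and compute and a tool call to move; the robot and the scene stay as the last step left them, time stands still between calls to the robot, and variables do not carry over. Pictures are saved under pics/ and viewed, at most 10 in all, crops included, and the job is handed in when it is done.

Besides the shell and the picture viewer there is one more tool, called after ">>>" by a JSON object that holds its "api" and its "payload". apply_moves: Moves the arm, as the interface text tells. Its arguments: {"type":"object","properties":{"xyz":{"type":"array","items":{"type":"array","items":{"type":"number"}}},"angular":{"type":"array","items":{"type":"array","items":{"type":"number"}}},"hand":{"type":"array","items":{"type":"number"}},"squeeze":{"type":"number"}},"required":["xyz","angular","hand"]}

```bash
mkdir -p pics; cat > h.py <<'E'
import numpy as np, cv2
from rig import bot, viewer
def cap(n,f=None):
    c=viewer.capture(n)
    if f: cv2.imwrite('pics/'+f,cv2.resize(c['img'][:,:,::-1],None,fx=1.5,fy=1.5,interpolation=cv2.INTER_CUBIC))
    np.savez('pics/%s.npz'%n,**c); return c
def px2w(c,u,v,z):
    K=np.array(c['intrinsics']);R=cv2.Rodrigues(np.array(c['rvec'],float).ravel())[0];t=np.array(c['tvec']).ravel()
    d=R.T@np.linalg.solve(K,[u,v,1]);o=-R.T@t
    return o+d*(z-o[2])/d[2]
def proj(c,P):
    return cv2.projectPoints(np.array(P,float).reshape(-1,3),np.array(c['rvec'],float),np.array(c['tvec'],float),np.array(c['intrinsics']),None)[0].reshape(-1,2)
E
python3 - <<'E'
from h import *
for n in('top','scene'):
    c=cap(n,n+'0.png'); R=cv2.Rodrigues(np.array(c['rvec'],float).ravel())[0]; print(n,-R.T@np.array(c['tvec']).ravel(),R[2])
print(bot.get_state())
E
```

```text
top [0.30877101 0.01001397 1.61737749] [ 0.18996965 -0.00983797 -0.98174067]
scene [1.60579242 0.06443396 0.84234479] [-0.80619512 -0.05813776 -0.58878641]
{'clock': 0.1, 'joint_pos': array([-1.37930349e+00,  3.81113601e-01,  1.29817926e+00, -1.66699188e-05,
        1.46357976e+00, -2.15290295e-01]), 'dq': array([ 0.00030543, -0.00087482, -0.00047436,  0.0013711 ,  0.00021581,
        0.00077501]), 'joint_torque': array([ 3.92791088e-03, -4.38649786e+01, -2.24912453e+01,  7.14847818e-02,
        3.42323491e-02, -5.57210649e-05]), 'tool_pos': array([ 0.21756026, -0.50486188,  0.2382095 ]), 'orientation': array([-6.40036368e-04,  9.79386760e-01,  2.01992982e-01, -6.71135000e-07]), 'wrist_force': array([ 0.13326508, -0.14607611, -0.50536109]), 'ft_torque': array([ 0.02245373, -0.03263511, -0.01203411]), 'gripper_force': 0.0, 'grip_width': 0.08828967400669469}
```

View pics/top0.png

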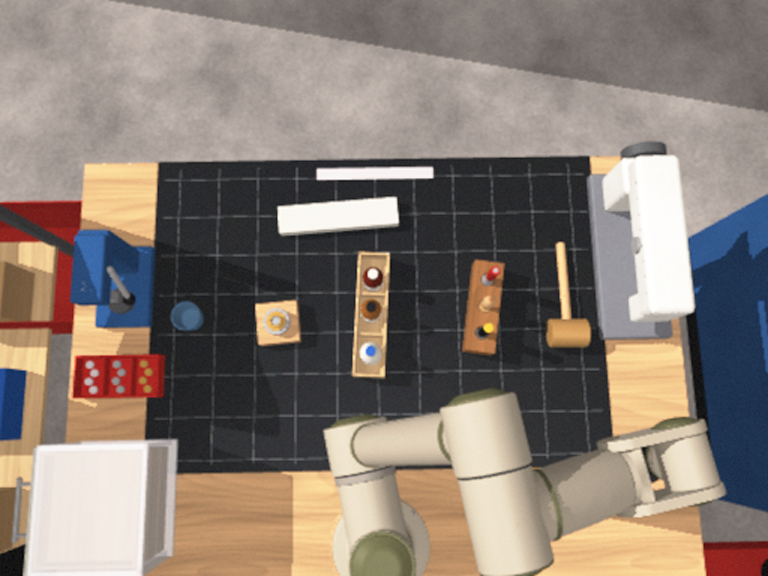

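View pics/scene0.png

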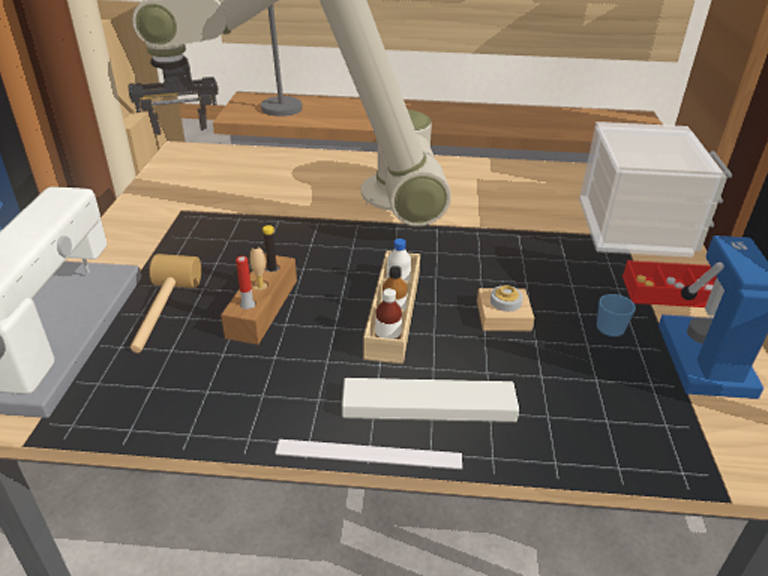

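The setter is in the rack's far hole (top image about (492,272), scene image (243,270)). The anvil is on the left (top about (278,322), scene (507,297)) and the caddy is between them. Next I'll enlarge the crops.

```bash
python3 - <<'E'
from h import *
t=np.load('pics/top.npz')['img'];s=np.load('pics/scene.npz')['img']
def cr(i,u,v,w,h,k): return cv2.resize(i[v:v+h,u:u+w,::-1],None,fx=k,fy=k,interpolation=cv2.INTER_CUBIC)
# top: rack u300..345 v165..240 ; anvil u165..205 v195..235
a=np.hstack([cr(t,300,168,50,75,8),cr(t,160,185,50,75,8)]); cv2.imwrite('pics/a.png',a)
b=np.hstack([cr(s,140,140,65,95,6),cr(s,310,140,65,95,6)]); cv2.imwrite('pics/b.png',b)
E
```

```text
(no output)
```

View pics/a.png

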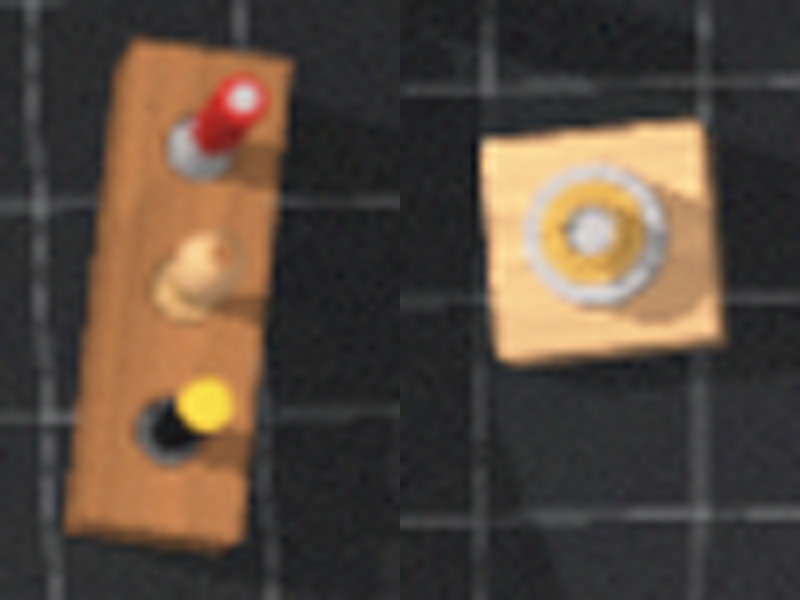

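View pics/b.png

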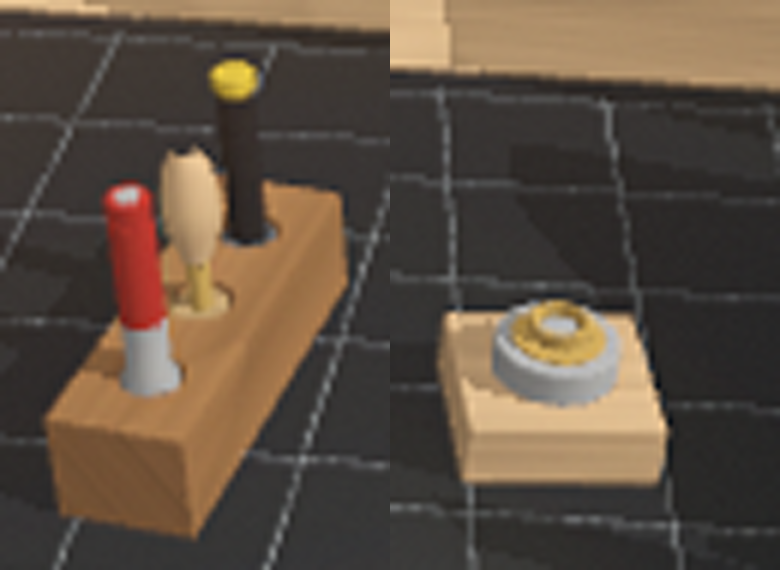

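The setter head is at top-crop (244,98) and scene-crop (128,196). The die centre is at (596,235) in the top crop, and the grommet rim is at (559,322) in the scene crop. Everything stands upright and clear.

```bash
python3 - <<'E'
from h import *
t=np.load('pics/top.npz');s=np.load('pics/scene.npz')
T=lambda x,y,z:px2w(t,300+(x+.5)/8-.5-(140+50 if x>=400 else 0),(185 if x>=400 else 168)+(y+.5)/8-.5,z)
S=lambda x,y,z:px2w(s,(140+(x+.5)/6-.5) if x<390 else 310+(x-390+.5)/6-.5,140+(y+.5)/6-.5,z)
print('head',T(244,98,.165),S(128,196,.165))
print('awl',T(217,255,.15),'punch',T(207,404,.157),S(235,79,.157))
print('die',T(596,235,.055),'grom',S(559,322,.067), 'pin',T(592,230,.062))
c=np.array([T(*p,.06) for p in((133,40),(293,60),(243,548),(67,533))]);print(c,c.mean(0))
c=np.array([T(*p,.035) for p in((480,143),(703,120),(724,342),(500,362))]);print(c,c.mean(0))
# caddy corners in top0.png (x1.5) z .055
print([px2w(t,(u+.5)/1.5-.5,(v+.5)/1.5-.5,.055) for u,v in((359,252),(389,253),(385,377),(353,376))])
E
```

```text
head [ 0.61767878 -0.26916511  0.165     ] [ 0.6148692  -0.26873107  0.165     ]
awl [ 0.55310729 -0.25710292  0.15      ] punch [ 0.48890134 -0.248486    0.157     ] [ 0.49341023 -0.24667468  0.157     ]
die [0.52483752 0.23883266 0.055     ] grom [0.52496411 0.23829801 0.067     ] pin [0.52614275 0.2396122  0.062     ]
[[ 0.66778787 -0.24020926  0.06      ]
 [ 0.65729501 -0.3125445   0.06      ]
 [ 0.43657824 -0.27842635  0.06      ]
 [ 0.44453286 -0.2007983   0.06      ]] [ 0.5515485 -0.2579946  0.06     ]
[[0.57067467 0.29496622 0.035     ]
 [0.57960756 0.19367183 0.035     ]
 [0.4780781  0.18362952 0.035     ]
 [0.47077815 0.28420176 0.035     ]] [0.52478462 0.23911733 0.035     ]
[array([0.69120036, 0.03976208, 0.055     ]), array([ 0.68752302, -0.0332398 ,  0.055     ]), array([ 0.38835612, -0.01762178,  0.055     ]), array([0.39198791, 0.05748563, 0.055     ])]
```

>>> {"api": "apply_moves", "payload": {"xyz": [[0,0,0],[0,0,0],[0,0,0],[0,0,0],[0.5,-0.4,0],[0.5,-0.4,0],[0.5,-0.4,0],[0.5,-0.4,0],[0.5,-0.4,0],[0.5,-0.4,0],[0.5,-0.4,0],[0,0,0]], "angular": [[0,0,0.8],[0,0,0.8],[0,0,0.8],[0,0,0.85],[0,0,0],[0,0,0],[0,0,0],[0,0,0],[0,0,0],[0,0,0],[0,0,0],[0,0,0]], "hand": [1,1,1,1,1,1,1,1,1,1,1,1]}}

```text
clock: 1.6
tool_pos: [0.4532, -0.3714, 0.2382]
orientation: [-0.0, 0.997, -0.079, -0.0]
wrist_force: [0.3, 0.6, -0.7]
grip_width: 0.0883
gripper_force: 0.0
```

```bash
cat >> h.py <<'E'
from scipy.spatial.transform import Rotation as Ro
def go(tgt):
    s=bot.get_state();q=s['orientation'];R=Ro.from_quat([q[1],q[2],q[3],q[0]])
    print('tcp',s['tool_pos'].round(4),'x axis',R.as_matrix()[:,0].round(3),'z',R.as_matrix()[:,2].round(4),'clock',s['clock'],'w',s['grip_width'],s['gripper_force'],s['wrist_force'].round(1))
    print('units',(R.inv().apply(np.array(tgt)-s['tool_pos'])/.06).round(3))
E
python3 -c "
from h import *
go([.616,-.269,.24])"
```

```text
tcp [ 0.4532 -0.3714  0.2382] x axis [ 0.988 -0.157 -0.001] z [-4.e-04  9.e-04 -1.e+00] clock 1.6 w 0.08830731365090472 0.0 [ 0.3  0.6 -0.7]
units [ 2.412 -2.11  -0.03 ]
```

>>> {"api": "apply_moves", "payload": {"xyz": [[0.4,-0.35,0],[0.4,-0.35,0],[0.4,-0.35,0],[0.4,-0.35,0],[0.4,-0.35,0],[0.41,-0.36,0],[0,0,0],[0,0,0.3],[0,0,0.3],[0,0,0.2],[0,0,0]], "angular": [[0,0,0],[0,0,0],[0,0,0],[0,0,0],[0,0,0],[0,0,0],[0,0,0],[0,0,0],[0,0,0],[0,0,0],[0,0,0]], "hand": [1,1,1,1,1,1,1,1,1,1,1]}}

```text
clock: 2.98
tool_pos: [0.6139, -0.2715, 0.1901]
orientation: [-0.0, 0.997, -0.081, -0.001]
wrist_force: [0.5, 0.9, 0.1]
grip_width: 0.0885
gripper_force: 0.0
```

```bash
python3 -c "
from h import *
go([.616,-.269,.111])
c=cap('scene'); i=c['img'][:,:,::-1][60:240,60:260]
cv2.imwrite('pics/d.png',cv2.resize(i,None,fx=3,fy=3,interpolation=cv2.INTER_CUBIC))"
```

```text
tcp [ 0.6139 -0.2715  0.1901] x axis [ 0.987 -0.161 -0.002] z [-1.4e-03  8.0e-04 -1.0e+00] clock 2.975 w 0.0884610070125771 0.0 [0.5 0.9 0.1]
units [ 0.03  -0.047  1.319]
```

View pics/d.png

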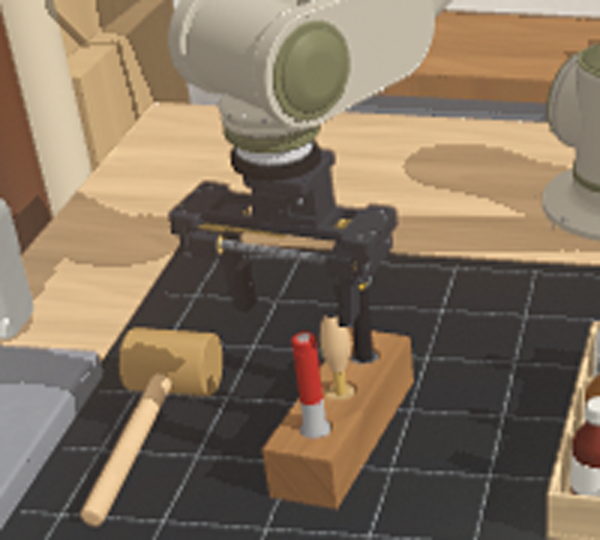

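The fingers at (243,290) and (350,300) straddle the setter head at (303,340), so I'll descend and grip.

>>> {"api": "apply_moves", "payload": {"xyz": [[0.03,-0.04,0.3],[0,0,0.3],[0,0,0.3],[0,0,0.25],[0,0,0.16],[0,0,0],[0,0,0],[0,0,0],[0,0,0],[0,0,0],[0,0,0],[0,0,0]], "angular": [[0,0,0],[0,0,0],[0,0,0],[0,0,0],[0,0,0],[0,0,0],[0,0,0],[0,0,0],[0,0,0],[0,0,0],[0,0,0],[0,0,0]], "hand": [1,1,1,1,1,1,-0.3,-0.5,-1,-1,-1,-1], "squeeze": 40}}

```text
clock: 4.53
tool_pos: [0.6169, -0.2688, 0.1122]
orientation: [-0.0, 0.997, -0.08, 0.0]
wrist_force: [-0.5, 0.5, 0.0]
grip_width: 0.03
gripper_force: 0.0
```

```bash
python3 -c "
from h import *
go([.616,-.269,.111])"
```

```text
tcp [ 0.6169 -0.2688  0.1122] x axis [ 0.987 -0.16   0.   ] z [ 0.  0. -1.] clock 4.525 w 0.030030255559012137 0.0 [-0.5  0.5  0. ]
units [-0.014  0.005  0.019]
```

>>> {"api": "apply_moves", "payload": {"xyz": [[0,0,0],[0,0,0],[0,0,0],[0,0,0],[0,0,0],[0,0,-0.15],[0,0,-0.2],[0,0,-0.2]], "angular": [[0,0,0],[0,0,0],[0,0,0],[0,0,0],[0,0,0],[0,0,0],[0,0,0],[0,0,0]], "hand": [-1,-1,-1,-1,-1,-1,-1,-1], "squeeze": 40}}

```text
clock: 5.52
tool_pos: [0.6169, -0.269, 0.1462]
orientation: [0.0, 0.997, -0.08, 0.0]
wrist_force: [-0.3, -0.1, -2.9]
grip_width: 0.0211
gripper_force: 39.9
```

>>> {"api": "apply_moves", "payload": {"xyz": [[0,0,-0.3],[0,0,-0.3],[0,0,-0.3],[0,0,-0.3],[0,0,-0.3],[0,0,-0.25],[0,0,0],[0,0,0]], "angular": [[0,0,0],[0,0,0],[0,0,0],[0,0,0],[0,0,0],[0,0,0],[0,0,0],[0,0,0]], "hand": [-1,-1,-1,-1,-1,-1,-1,-1]}}

```text
clock: 6.52
tool_pos: [0.6167, -0.2687, 0.2494]
orientation: [-0.0, 0.997, -0.08, -0.001]
wrist_force: [-0.1, -0.7, -4.5]
grip_width: 0.0208
gripper_force: 39.9
```

```bash
python3 -c "
from h import *
go([.525,.2387,.25])
o=[]
for n,(u,v) in dict(scene=(110,60),top=(290,140)).items():
    c=cap(n); i=c['img'][:,:,::-1][v:v+150,u:u+100]
    o.append(cv2.resize(i,None,fx=4,fy=4,interpolation=cv2.INTER_CUBIC))
    print(n,proj(c,[[.617,-.269,.15],[.617,-.269,.3],[.617,-.269,.231]])-[u,v])
cv2.imwrite('pics/e.png',np.hstack(o))"
```

```text
tcp [ 0.6167 -0.2687  0.2494] x axis [ 0.987 -0.16  -0.001] z [-1.1e-03  7.0e-04 -1.0e+00] clock 6.525 w 0.020828131020792142 39.946148889139295 [-0.1 -0.7 -4.5]
units [-2.859e+00 -8.105e+00 -2.000e-03]
scene [[ 51.20872283 117.13572867]
 [ 44.95841383  69.30896257]
 [ 47.95010578  92.20110298]]
top [[39.22991055 40.93414416]
 [47.94874141 30.78288931]
 [43.71385234 35.71353184]]
```

View pics/e.png

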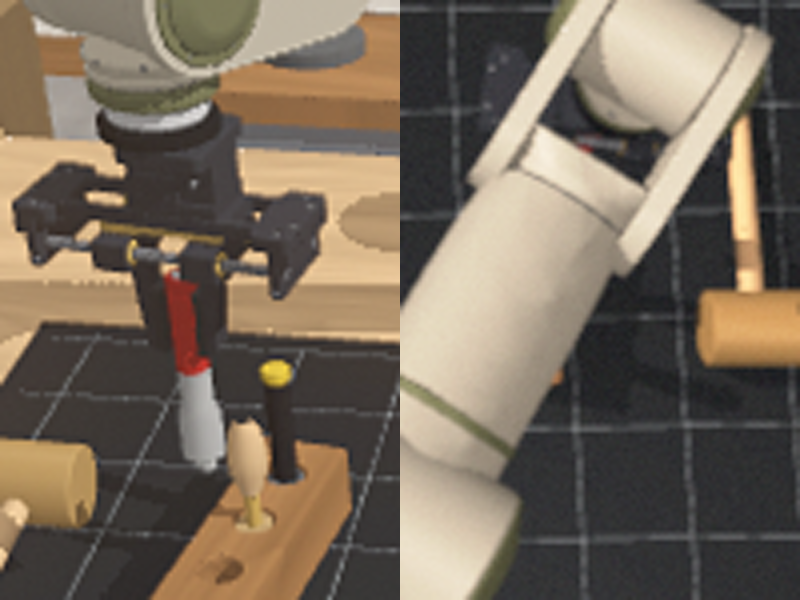

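The setter is held upright: its tip is at (207,465) in the crop, against (205,468) predicted. Now I'll carry it over.

>>> {"api": "apply_moves", "payload": {"xyz": [[-0.1,-0.25,0],[-0.15,-0.4,0],[-0.16,-0.46,0],[-0.16,-0.46,0],[-0.16,-0.46,0],[-0.16,-0.46,0],[-0.16,-0.46,0],[-0.16,-0.46,0],[-0.16,-0.46,0],[-0.16,-0.46,0],[-0.16,-0.46,0],[-0.16,-0.46,0]], "angular": [[0,0,0],[0,0,0],[0,0,0],[0,0,0],[0,0,0],[0,0,0],[0,0,0],[0,0,0],[0,0,0],[0,0,0],[0,0,0],[0,0,0]], "hand": [-1,-1,-1,-1,-1,-1,-1,-1,-1,-1,-1,-1]}}

```text
clock: 8.12
tool_pos: [0.5566, 0.0616, 0.2501]
orientation: [-0.0, 0.997, -0.08, -0.0]
wrist_force: [0.2, -0.1, -4.3]
grip_width: 0.021
gripper_force: 39.9
```

>>> {"api": "apply_moves", "payload": {"xyz": [[-0.16,-0.46,0],[-0.16,-0.46,0],[-0.16,-0.46,0],[-0.16,-0.46,0],[-0.16,-0.46,0],[-0.15,-0.36,0],[-0.06,-0.19,0],[0,0,0],[0,0,0],[0,0,0]], "angular": [[0,0,0],[0,0,0],[0,0,0],[0,0,0],[0,0,0],[0,0,0],[0,0,0],[0,0,0],[0,0,0],[0,0,0]], "hand": [-1,-1,-1,-1,-1,-1,-1,-1,-1,-1]}}

```text
clock: 9.38
tool_pos: [0.5253, 0.2376, 0.2501]
orientation: [0.0, 0.997, -0.081, 0.0]
wrist_force: [-0.9, -0.1, -4.3]
grip_width: 0.0213
gripper_force: 39.9
```

```bash
python3 -c "
from h import *
go([.525,.2387,.176])
o=[]
for n,(u,v) in dict(scene=(290,70),top=(140,150)).items():
    c=cap(n); i=c['img'][:,:,::-1][v:v+150,u:u+100]
    o.append(cv2.resize(i,None,fx=4,fy=4,interpolation=cv2.INTER_CUBIC))
    p=bot.get_state()['tool_pos']
    print(n,(proj(c,[p+[0,0,-.1],p+[0,0,.052],[.525,.2387,.067]])-[u,v])*4)
cv2.imwrite('pics/f.png',np.hstack(o))"
```

```text
tcp [0.5253 0.2376 0.2501] x axis [ 0.987 -0.161  0.   ] z [ 0.e+00 -1.e-04 -1.e+00] clock 9.375 w 0.021314764520302964 39.945928920060396 [-0.9 -0.1 -4.3]
units [-0.008 -0.017  1.236]
scene [[205.05399386 400.78395935]
 [235.31479446 211.92188269]
 [191.54117543 493.06209917]]
top [[161.11391581 239.93318232]
 [130.26182974 211.06412557]
 [174.4405357  253.74306828]]
```

View pics/f.png

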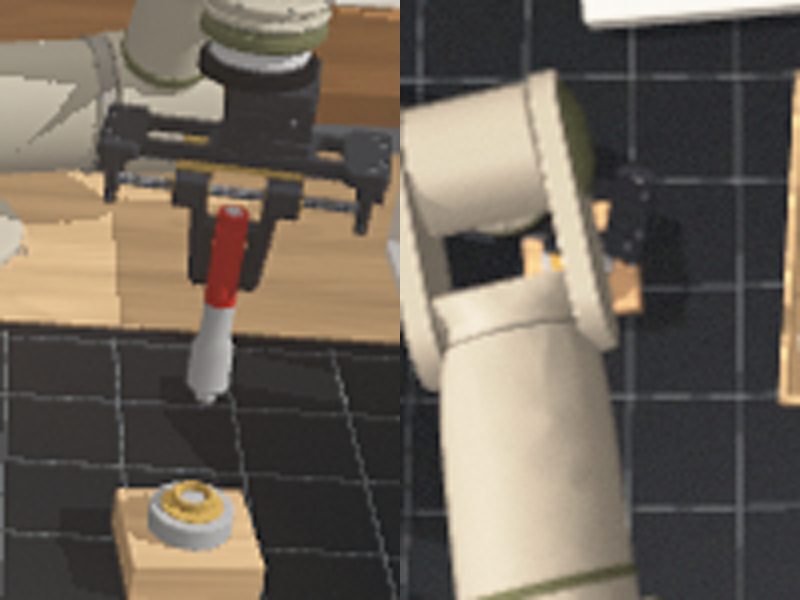

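The nose tip is at (206,401) and the head at (234,212), both matching the prediction to about 1 px, so the setter is upright. The grommet rim centre at about (191,492) matches too, so I'll descend slowly.

>>> {"api": "apply_moves", "payload": {"xyz": [[-0.01,-0.02,0.1],[0,0,0.2],[0,0,0.2],[0,0,0.2],[0,0,0.2],[0,0,0.15],[0,0,0.1],[0,0,0.05],[0,0,0],[0,0,0],[0,0,0],[0,0,0]], "angular": [[0,0,0],[0,0,0],[0,0,0],[0,0,0],[0,0,0],[0,0,0],[0,0,0],[0,0,0],[0,0,0],[0,0,0],[0,0,0],[0,0,0]], "hand": [-1,-1,-1,-1,-1,-1,-1,-1,-1,-1,-1,-1]}}

```text
clock: 10.98
tool_pos: [0.5248, 0.2396, 0.1783]
orientation: [-0.0, 0.997, -0.08, 0.0]
wrist_force: [-1.0, -0.6, -3.6]
grip_width: 0.0209
gripper_force: 39.9
```

```bash
python3 -c "
from h import *
go([.525,.2387,.176])
c=cap('scene');u,v=310,130; i=c['img'][:,:,::-1][v:v+90,u:u+70]
cv2.imwrite('pics/g.png',cv2.resize(i,None,fx=6.6,fy=6.6,interpolation=cv2.INTER_CUBIC))
p=bot.get_state()['tool_pos']
print((proj(c,[p+[0,0,-.098],p+[0,0,-.098+.042],[.525,.2387,.067]])-[u,v])*6.6)"
```

```text
tcp [0.5248 0.2396 0.1783] x axis [ 0.987 -0.16   0.   ] z [ 3.e-04  1.e-04 -1.e+00] clock 10.975 w 0.020858567322267242 39.94616450741887 [-1.  -0.6 -3.6]
units [0.006 0.014 0.038]
[[189.82683935 393.809405  ]
 [202.16526654 317.29333076]
 [184.04293946 417.55246364]]
```

View pics/g.png

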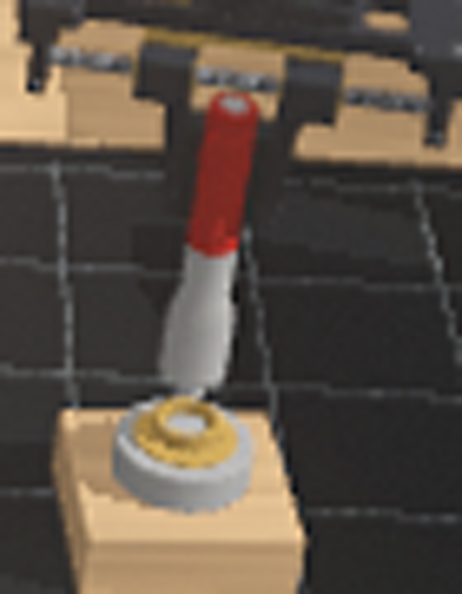

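The nose is at about (189,393) and the rim centre at about (185,419). That puts the nose centred about 12 mm above the rim, so I'm handing in.

```bash
python3 -c "
from h import *
print(abs(bot.get_state()['dq']).max()); print(bot.job_done())"
```

```text
0.00296032530959166
the job is handed in; nothing more can be done
None
```

I handed the job in with the setter still gripped, upright and motionless, its nose centred about 12 mm above the grommet by my camera estimate; the hand-in returned no verdict.

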